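Set the slide stop to the green mark and push the peg blank up to it

TASK

Push the wooden stop block along its brass slide until its white pointer stands over the green mark, between the mark's two edges. Then push the walnut peg blank, without lifting it, along the slide's channel until its end rests against the stop block, with the pointer still over the green mark. Leave the other things on the bench where they are.

Things in the scene. Friction and masses are not known exactly. Their poses are not given: they have to be found in the camera images.
- slide: Brass slide fixed to the bench. Origin: underside, on the channel's centre line. y runs along the channel (from the peg blank towards the stop block and on), z up. Base plate 8 mm thick, 420 mm long (y -210 to 210), x -40 to 80. The channel is 30 mm wide between two strips 12 mm wide whose tops are 15 mm above the bench; its floor is 8 mm above the bench and both its ends are open.
- stop (a joint): Position of the stop block along the slide, m: 0 in mid travel, grows along the slide's +y (away from the peg blank), limits -0.10 and 0.10. Friction holds it: it takes about 9 N to push and stays where it is left.
- stop_pointer (a point): Middle of the white pointer, a bar 3 mm wide (along the slide's y) and 3 mm high that sticks out 22 mm from the +x side of the light-wood stop block, over the marks, 20 mm above the bench. It lies at the middle of the block's length; a white line of the same width crosses the block's top in line with it. Axes as the slide's.
- stop_near_face (a point): Point on the stop block's end face that looks to the peg blank (slide's -y), on the channel's centre line, 22 mm above the bench. Axes as the slide's. The block is 40 mm long along the slide, 56 mm wide across it (centred on the channel), and its top is 56 mm above the bench; above the strips its two end faces are flat and upright.
- stop_far_face (a point): Point on the opposite end face (slide's +y), on the channel's centre line, 22 mm above the bench. Axes as the slide's.
- green_mark: Green mark plate fixed on the slide's plate beside the channel, 15 mm along the slide (its y), 40 mm across (x), 3 mm thick, top 11 mm above the bench. Origin: centre of its underside; axes as the slide's. It may lie on either side of the stop block.
- red_mark: Red mark plate of the same make and size, for another peg length; not used now. Origin: centre of its underside.
- peg: Walnut peg blank, dark wood, 100 mm long (y), lying loose in the channel between its open -y end and the stop block, 26 mm wide and 28 mm high (top 36 mm above the bench, so 21 mm of it stands above the strips), square ends and a turned waist, about 50 g. Origin: underside, in the middle of its length. y runs along it towards the end that meets the stop block.
- peg_toe (a point): Middle of the peg blank's end face that looks to the stop block (14 mm above its underside).
- peg_tail (a point): Middle of the peg blank's other end face, looking away from the stop block (14 mm above its underside).
- wax_jar: White enamel wax jar with lid, 68 mm across, 58 mm high, standing. Origin: centre of its underside.
- gauge_case: Chrome feeler gauge case lying flat, 24 x 95 x 14 mm (its y is the length). Origin: centre of its underside.
- mallet: Boxwood mallet lying on its side, 48 mm high, head 85 mm wide, about 220 mm long along its y, head at +y. Origin: on the bench under its handle, 75 mm from the head's middle.
- cork_block: Cork sanding block 60 x 85 x 26 mm. Origin: centre of its underside.
- finished_peg: Finished small dark peg lying on the bench, 26 x 109 x 14 mm, length along its y. Origin: on the bench under its middle.
Mind the look-alikes: they are no part of the job. What is shaped like the peg but purple or red is not meant.

How it is judged (in metres and radians):
On the way, in this order (a step that is already met when the one before it is completed fails the run):
1. the stop block's pointer is brought to rest over the green mark (y of stop_pointer in the frame of green_mark between -0.0065 and 0.0065 m and velocity of joint stop between -0.005 and 0.005 m/s), for 0.2 s.
2. then the peg blank is pushed along the channel against the stop block (y of stop_pointer in the frame of green_mark between -0.0065 and 0.0065 m and y of peg_toe in the frame of stop_near_face between -0.003 and 0.003 m and x of peg_toe in the frame of stop_near_face between -0.008 and 0.008 m and angle between the y axis of peg and the y axis of slide, either way round below 0.1 rad and angle between peg's own z axis and vertical below 0.1 rad and linear speed of peg below 0.01 m/s), for 0.2 s.
At the end, for the whole second after the job is handed in: The pointer's middle is within 6.5 mm of the green mark's middle along the slide, the peg blank lies flat in the channel in line with it (0.1 rad), its end face within 3 mm of the stop block's near face, and both are at rest (all of step 2 and velocity of joint stop between -0.005 and 0.005 m/s); the robot touches nothing.
It fails at once if the peg blank is lifted (more than 10 mm) (height (world z) of peg above 0.018 m).
It fails at once if the peg blank is tipped up (angle between peg's own z axis and vertical above 0.35 rad).
It fails at once if one of the other things (wax jar, gauge case, mallet, cork block, finished peg) is moved more than 15 mm (distance of any of wax_jar, gauge_case, mallet, cork_block, finished_peg from where it was at the start of the episode above 0.015 m).
It also fails if it takes over 56 s, if anything falls off the work surface, if the arm or the gripper's body presses on something with over 40 N, if the wrist force passes 120 N, or if a joint passes its speed limit or range.

ROBOT

A 6-joint arm with a two-finger parallel gripper is mounted at the origin on the work surface. World frame = base frame: x ahead of the robot, y to its left, z up, the work surface at z = 0. Lengths are in m, angles in degrees, forces in N, time in s.
With the tool pointing down it reaches from about 0.4 to 0.825 m from the base axis. Payload 7 kg.
Tool frame: the origin (TCP) lies at the very end of the fingers, on their centre line; the grasp point (between the pads) lies 19 mm behind it; z points along the fingers, y is the line along which they close (so a half turn about z gives the same grasp; the last joint's range is limited). The gripper opens to 88 mm and grips with 3 to 60 N. Pads are 19 mm wide; open, the fingers measure 130 mm over their backs; the gripper's body (78 mm by 193 mm) begins 47 mm behind the grasp point.
Start: joints at [-53.623, 20.546, 0.682, 0, -70.136, -16.507], TCP at [0.229, -0.635, 0.227] pointing down, gripper open.
Joint ranges: [-176.03, 176.03], [-82.01, 121.73], [-58.28, 71.71], [-173.87, 95.51], [-174.79, -0.11], [-173.66, 173.66]. Speed limits (degrees/s): [136.94, 136.94, 172.46, 180, 180, 180].

INTERFACE

Orientations are given as [roll, pitch, yaw] about the fixed x, y, z axes, in that order (R = Rz(yaw) Ry(pitch) Rx(roll)).
In Python, from plant import ctrl gives the robot as it stands.
- The arm moves only by the tool carry_out, never from a script. Its argument "deltas" is a list that holds one entry, the list of rows, each a list of 5 numbers: the shift along the tool's x, y, z scaled (see below), then the turn about the tool's z scaled (see below), then the opening, from -1 (shut) to 1 (fully open). A call has 1 to 5 rows; each row is the pose to reach, as a shift and turn from the pose commanded when the call began, along the tool's axes at that moment, turning the shorter way round; what a row does not reach only later rows make up. The controller multiplies each number of a shift by 20 cm and each number of a turn by 2 pi rad. A row lasts 1/10 s, in which the tool goes at most 50 mm and 8.59 degrees, less where a joint would pass 70% of its speed; a pose out of reach is approached as far as the arm can. A call with a number of a shift or a turn outside -1 to 1 is refused whole. A call with a gripper value outside its range is refused whole. The fingers move at their own pace and stop on an object; the grip force is fixed at half the most. Time passes only in rows, so rows that repeat a pose let the fingers close. It gives the time, the measured TCP pose, the force, the opening and the grip force at its end, in the units of the state.
- ctrl.get_obs(): the state, without advancing time (a new reading comes with each control period).
- ctrl.snapshot(name): name is "scene" or "top" or "wrist"; returns a dict with "color" (400x640x3 uint8, red, green, blue), "camera_matrix" (3x3 intrinsics, pixels), "R" (3x3) and "t" (3): a world point X has camera coordinates R X + t. Camera axes: x right, y down, z forward; pixel columns grow to the right and rows downward; lengths in m; the calibration is good to about 2 mm. A picture is of the moment at which its call begins. There is no depth.
- ctrl.close_job(): hands the job in; it is judged then, once.
Trained networks look in a picture, given as the dict that the camera call returned (one of the last four; its "shot" number tells which), for a name from the list of things; names that differ only in an ending like _2 or _b are one class to them, and where a whole thing is asked for, a point or a joint stands for the part that bears it (a point fixed in the world has none). Each returns a list of dicts, best first, with "p" (0 to 1); they miss things now and then, are a little off and sometimes report something else, mostly with a low value. They report only what shows in the picture. A call takes as long as a camera call. They do not tell look-alikes from the thing itself.
- ctrl.search_frame(picture, name): "centre" ([column, row] in pixels, amid what is visible of it).
- ctrl.silhouettes(picture, name): "mask" (400x640 bool, what is visible of it) and "centre" ([column, row] in pixels, amid what is visible of it).
- ctrl.spot_point(picture, name): "centre" ([column, row] in pixels: a listed point, or the origin of a listed thing).
The state is a dict: "clock": time; "joint_pos": joint angles; "qvel": joint speeds; "tau": joint torques, N m; "tool_pos": TCP position; "orientation": TCP orientation; "force": force on the tool from outside, world axes, zero at the start; "moment": the same for the moment, N m; "opening": finger opening in m; "gripper_force": force on a finger pad.
Only numpy, scipy, OpenCV 4.12 (cv2) and the standard library are available. Lean on these libraries where they do the work, as an engineer would, in place of code of your own. Each camera call takes 0.05 s, during which the arm holds its last target. There are 200 camera calls.

## Working session

There is one attempt and no reset: what is moved stays moved. The work goes in short steps, Python scripts to look and compute and a tool call to move; the robot and the scene stay as the last step left them, time stands still between calls to the robot, and variables do not carry over. Pictures are saved under pics/ and viewed, at most 10 in all, crops included, and the job is handed in when it is done.

Besides the shell and the picture viewer there is one more tool, called by a JSON object that holds its "op" and its "data". carry_out: Moves the arm, as the interface text tells. Its arguments: {"type":"object","properties":{"deltas":{"type":"array"}},"required":["deltas"]}

```bash
mkdir -p pics; ls
cat > h.py <<'E'
import numpy as np, cv2
from plant import ctrl
def save(p,n): cv2.imwrite('pics/'+n+'.png',p['color'][:,:,::-1])
def onplane(p,px,z):
    K,R,t=map(np.array,(p['camera_matrix'],p['R'],p['t']))
    d=R.T@np.linalg.inv(K)@np.array([px[0],px[1],1.]); c=-R.T@t
    return c+d*(z-c[2])/d[2]
def tri(obs):
    A=np.zeros((3,3));b=np.zeros(3)
    for p,px in obs:
        K,R,t=map(np.array,(p['camera_matrix'],p['R'],p['t']))
        d=R.T@np.linalg.inv(K)@np.array([px[0],px[1],1.]);d/=np.linalg.norm(d);c=-R.T@t
        M=np.eye(3)-np.outer(d,d);A+=M;b+=M@c
    return np.linalg.solve(A,b)
def proj(p,X):
    K,R,t=map(np.array,(p['camera_matrix'],p['R'],p['t']))
    q=K@(R@np.array(X)+t); return q[:2]/q[2]
E
python3 - <<'E'
from h import *
np.set_printoptions(precision=4,suppress=True)
a=ctrl.snapshot("scene");b=ctrl.snapshot("top")
save(a,'scene0');save(b,'top0')
for n in ["slide","stop_pointer","stop_near_face","stop_far_face","green_mark","red_mark","peg","peg_toe","peg_tail","finished_peg","wax_jar","gauge_case","mallet","cork_block"]:
    r=[ctrl.spot_point(p,n) for p in (a,b)]
    for p,q in zip('ST',r): print(n,p,[(np.round(x['centre'],1).tolist(),round(x['p'],2)) for x in q[:3]])
    if all(r): print('   tri',tri([(a,r[0][0]['centre']),(b,r[1][0]['centre'])]))
print(ctrl.get_obs())
E
```

```text
pics
slide S [([322.1, 198.8], 0.6)]
slide T [([302.5, 214.5], 0.7), ([364.4, 197.0], 0.56)]
   tri [ 0.5366 -0.0038 -0.0079]
stop_pointer S [([358.8, 181.4], 0.95)]
stop_pointer T [([259.5, 198.3], 0.87)]
   tri [0.568  0.0837 0.0151]
stop_near_face S [([338.0, 181.0], 0.96)]
stop_near_face T [([269.5, 217.1], 0.91)]
   tri [0.5277 0.0605 0.0083]
stop_far_face S [([346.3, 170.5], 0.59)]
stop_far_face T [([248.4, 220.2], 0.58)]
   tri [0.5191 0.1004 0.0171]
green_mark S [([345.9, 197.5], 0.62)]
green_mark T [([289.4, 185.5], 0.57)]
   tri [0.5922 0.0204 0.0131]
red_mark S [([367.8, 181.9], 0.5)]
red_mark T [([236.3, 193.6], 0.68)]
   tri [ 0.5733  0.1261 -0.0006]
peg S [([222.9, 199.2], 0.92), ([245.1, 291.5], 0.75), ([288.7, 222.8], 0.7)]
peg T [([358.3, 198.2], 0.87), ([470.6, 236.7], 0.73), ([386.1, 287.9], 0.71)]
   tri [ 0.5242 -0.1729  0.0822]
peg_toe S [([237.4, 185.0], 0.97), ([149.5, 247.2], 0.94), ([303.4, 203.3], 0.84)]
peg_toe T [([334.0, 201.2], 0.92), ([489.9, 262.1], 0.92), ([363.5, 285.8], 0.82)]
   tri [ 0.5146 -0.128   0.0933]
peg_tail S [([196.3, 251.9], 0.88), ([1
[... 579 characters left out ...]
[263.5, 290.9], 0.62)]
   tri [0.5211 0.0493 0.0794]
cork_block S [([337.4, 179.3], 0.72), ([405.3, 193.1], 0.63), ([321.8, 199.3], 0.27)]
cork_block T [([229.4, 155.1], 0.86)]
   tri [0.6002 0.0755 0.0681]
{'clock': 1.5, 'joint_pos': array([-53.622 ,  20.5461,   0.6828,   0.0016, -70.1376, -16.506 ]), 'qvel': array([-0.0405, -0.0587,  0.0309,  0.0029, -0.0313, -0.0388]), 'tau': array([ -0.0003, -58.2379,  29.3303,   7.0028,   0.0125,   0.0001]), 'tool_pos': array([ 0.2294, -0.6348,  0.2266]), 'orientation': array([ 179.9995,   -0.0017, -160.1275]), 'force': array([-1.8149,  1.1186, -0.3358]), 'moment': array([-0.0088, -0.0017,  0.002 ]), 'gripper_force': 0.0, 'opening': 0.08794764380607895}
```

View pics/top0.png

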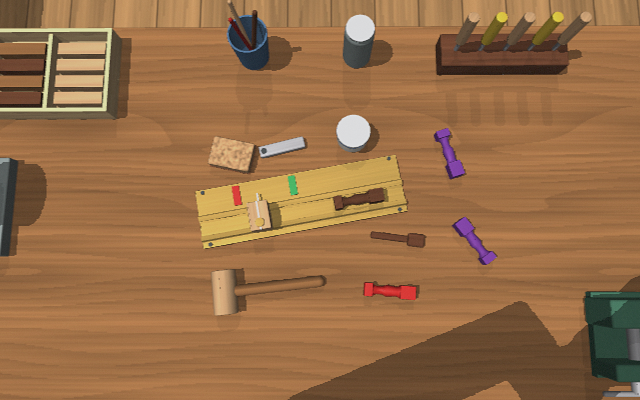

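View pics/scene0.png

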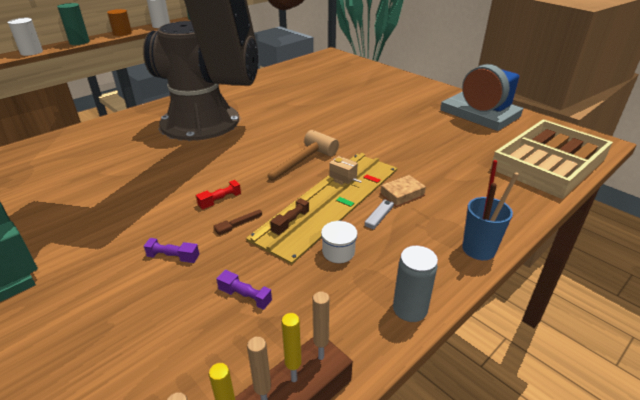

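Candidates in the top view: walnut blank in the channel (358,198), purple ones at (450,153) and (474,240), red at (390,291), and the small finished dark peg at (398,239). I choose the one in the channel at (358,198), which is dark walnut with square ends. The stop is at (259,213), the green mark at (292,186) and the red mark at (236,196), so the stop must move towards the peg.

```bash
cat > m.py <<'E'
from h import *
np.set_printoptions(precision=4,suppress=True)
def hsv(p): return cv2.cvtColor(p['color'],cv2.COLOR_RGB2HSV).astype(int)
def biggest(m):
    n,l,s,c=cv2.connectedComponentsWithStats(m.astype(np.uint8)); i=1+np.argmax(s[1:,4]); return l==i,c[i],s[i,4]
E
python3 - <<'E'
from m import *
a=ctrl.snapshot("scene");b=ctrl.snapshot("top")
P={}
for nm,p,box in (('S',a,(230,140,410,270)),('T',b,(185,145,415,255))):
    H=hsv(p);x0,y0,x1,y1=box;w=np.zeros(H.shape[:2],bool);w[y0:y1,x0:x1]=1
    g,gc,gn=biggest(w&(H[...,0]>45)&(H[...,0]<85)&(H[...,1]>120))
    r,rc,rn=biggest(w&((H[...,0]<4)|(H[...,0]>175))&(H[...,1]>170)&(H[...,2]>120))
    P[nm]=(gc,rc); print(nm,gc,gn,rc,rn,'z11:',onplane(p,gc,.011),onplane(p,rc,.011))
    y,yc,yn=biggest(w&(H[...,0]>20)&(H[...,0]<32)&(H[...,1]>110))
    hull=cv2.convexHull(np.argwhere(y)[:,::-1].astype(np.int32))
    W=np.array([onplane(p,q[0],.008)[:2] for q in hull],np.float32)
    print(yn,cv2.minAreaRect(W)); 
print('tri',tri([(a,P['S'][0]),(b,P['T'][0])]),tri([(a,P['S'][1]),(b,P['T'][1])]))
for n,x,y in (('S',(a),0),('T',b,0)):
    for f,z in (('stop_pointer',.02),('stop_near_face',.022),('stop_far_face',.022),('peg_toe',.022),('peg_tail',.022)):
        for q in ctrl.spot_point(x,f)[:3]: print(n,f,onplane(x,q['centre'],z)[:2],q['p'])
cv2.imwrite('pics/crop.png',cv2.resize(b['color'][145:255,185:425,::-1],None,fx=3.3,fy=3.3,interpolation=cv2.INTER_CUBIC))
E
```

```text
S [344.8451 201.0704] 71 [232.8889 184.873 ] 63 z11: [0.5983 0.0115 0.011 ] [ 0.3723 -0.1329  0.011 ]
3844 ((0.5666602849960327, -0.002912744879722595), (0.12096522748470306, 0.4284788966178894), 10.221726417541504)
T [292.35   184.8917] 120 [236.424 195.104] 125 z11: [0.5935 0.0141 0.011 ] [0.5724 0.1283 0.011 ]
598 ((0.5107276439666748, 0.1508713811635971), (0.028047306463122368, 0.09794483333826065), 12.058259963989258)
tri [0.5945 0.0148 0.0072] [ 0.4976 -0.0346  0.1   ]
S stop_pointer [0.5731 0.0865] 0.96
S stop_pointer [ 0.5586 -0.0155] 0.49
S stop_near_face [0.5295 0.0599] 0.95
S peg_toe [ 0.4014 -0.1457] 0.91
S peg_toe [ 0.5514 -0.0741] 0.7
S peg_toe [ 0.4509 -0.379 ] 0.69
S peg_tail [ 0.5333 -0.3194] 0.95
S peg_tail [ 0.567  -0.1764] 0.88
S peg_tail [ 0.6234 -0.3324] 0.78
T stop_pointer [0.5571 0.0824] 0.98
T stop_near_face [0.5329 0.0593] 0.93
T stop_far_face [0.5163 0.0931] 0.8
T peg_toe [ 0.3876 -0.1312] 0.82
T peg_toe [ 0.4362 -0.3818] 0.59
T peg_toe [ 0.559  -0.0705] 0.58
T peg_tail [ 0.379  -0.2299] 0.83
T peg_tail [ 0.5761 -0.1703] 0.78
T peg_tail [ 0.5274 -0.3096] 0.73
```

View pics/crop.png

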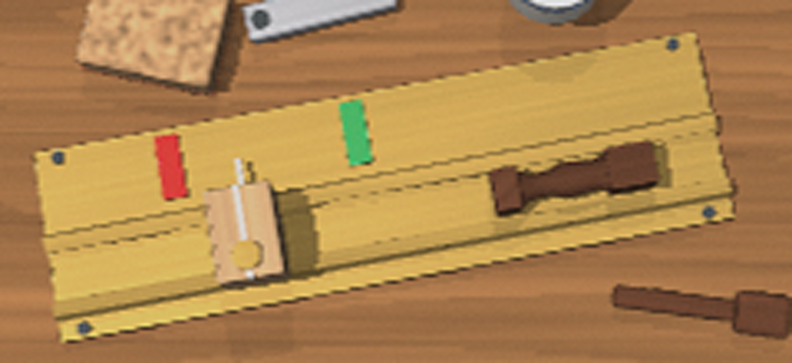

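The crop shows the walnut blank in the channel, the stop's pointer at crop (240,160), the green plate at (355,132), and a brass knob on the stop's top at (247,253).

```bash
cat >> m.py <<'E'
A=np.radians(10.4);O=np.array([.547,-.0065])
ex=np.array([np.cos(A),np.sin(A)]);ey=np.array([-np.sin(A),np.cos(A)])
def S(w): d=np.array(w)[:2]-O; return np.array([d@ex,d@ey])
def W(x,y): return O+x*ex+y*ey
def shift(x,y,z,yaw=-79.6):
    o=ctrl.get_obs();ps=np.radians(o['orientation'][2]);c,s=np.cos(ps),np.sin(ps)
    d=np.append(W(x,y),z)-o['tool_pos']
    t=(o['orientation'][2]-yaw+180)%360-180
    print('t',o['clock'],'at',S(o['tool_pos']),o['tool_pos'][2],'F',o['force'],'cmd',np.array([d[0]*c+d[1]*s,d[0]*s-d[1]*c,-d[2]])/.2,t/360)
E
python3 - <<'E'
from m import *
b=ctrl.snapshot("top")
C=lambda u,v,z: onplane(b,(u/3.3+185-.3,v/3.3+145-.3),z)[:2]
cs=[C(37,152,.008),C(695,33,.008),C(735,217,.008),C(62,342,.008)]
print([np.round(c,4) for c in cs],'centre',np.mean(cs,0)-.02*ex,np.degrees(np.arctan2(*( -(cs[0]-cs[1]+cs[3]-cs[2])*[1,-1]))))
for n,u,v,z in (('ptr',239,172,.0215),('lineTop1',239,186,.056),('lineTop2',251,276,.056),('toeTop',503,211,.036),('toeTop2',491,170,.036),('tailtop',655,145,.036),('tailtop2',660,182,.036),('green',355,133,.011)): print(n,S(C(u,v,z)))
shift(0,.145,.12);shift(0,.145,.03)
E
```

```text
[array([0.5819, 0.2125]), array([ 0.6574, -0.1983]), array([ 0.541 , -0.2204]), array([0.4641, 0.1924])] centre [ 0.5414 -0.007 ] 10.487535195813322
ptr [0.0362 0.0857]
lineTop1 [0.0216 0.0832]
lineTop2 [-0.0322  0.0848]
toeTop [-0.0186 -0.068 ]
toeTop2 [ 0.0072 -0.0655]
tailtop [ 0.0043 -0.1655]
tailtop2 [-0.0184 -0.164 ]
green [0.0492 0.0121]
t 2.15 at [-0.4258 -0.5606] 0.22656931692521 F [-0.442   0.1765  0.8178] cmd [-2.6806  3.1296  0.5328] -0.22368732799521723
t 2.15 at [-0.4258 -0.5606] 0.22656931692521 F [-0.442   0.1765  0.8178] cmd [-2.6806  3.1296  0.9828] -0.22368732799521723
```

{"op": "carry_out", "data": {"deltas": [[[-0.64,0.75,0,-0.11,-1],[-0.64,0.75,0,-0.11,-1],[-0.64,0.75,0,-0.11,-1],[-0.64,0.75,0,-0.11,-1],[-0.64,0.75,0,-0.11,-1]]]}}

```text
clock: 2.65
tool_pos: [0.3001, -0.4463, 0.2275]
orientation: [-179.9, 0.0, -120.0]
force: [-0.2, -1.4, 0.3]
opening: 0.0529
gripper_force: 0.0
```

```bash
sed -i 's/^A=.*/A=np.radians(10.45);O=np.array([.5418,-.0072])/' m.py; python3 -c "
from m import *
shift(0,.145,.15)"
```

```text
t 2.65 at [-0.3173 -0.388 ] 0.22746285614335357 F [-0.1953 -1.3967  0.2891] cmd [-3.0575  0.5205  0.3873] -0.11215290724510664
```

{"op": "carry_out", "data": {"deltas": [[[-1,0.17,0,-0.112,-1],[-1,0.17,0,-0.112,-1],[-1,0.17,0,-0.112,-1],[-1,0.17,0,-0.112,-1],[-1,0.17,0,-0.112,-1]]]}}

```text
clock: 3.15
tool_pos: [0.3729, -0.2567, 0.2272]
orientation: [-179.9, -0.0, -79.6]
force: [0.4, -0.3, 0.0]
opening: 0.0132
gripper_force: 0.0
```

```bash
python3 -c "
from m import *
shift(0,.145,.15)"
```

```text
t 3.15 at [-0.2114 -0.2147] 0.22724887376450315 F [ 0.3876 -0.3403  0.0149] cmd [-1.7986 -1.0566  0.3862] 0.00011833256955861139
```

{"op": "carry_out", "data": {"deltas": [[[-0.9,-0.53,0.1,0,-1],[-0.9,-0.53,0.1,0,-1],[-0.9,-0.53,0.1,0,-1],[-0.9,-0.53,0.1,0,-1],[-0.9,-0.53,0.1,0,-1]]]}}

```text
clock: 3.65
tool_pos: [0.4463, -0.0616, 0.2065]
orientation: [-180.0, 0.0, -80.0]
force: [-0.6, -0.1, -0.9]
opening: 0.0005
gripper_force: 0.0
```

{"op": "carry_out", "data": {"deltas": [[[-0.9,-0.53,0.1,0,-1],[-0.9,-0.53,0.1,0,-1],[-0.9,-0.53,0.1,0,-1],[-0.9,-0.53,0.1,0,-1],[-0.9,-0.53,0.1,0,-1]]]}}

```text
clock: 4.15
tool_pos: [0.5203, 0.1337, 0.1858]
orientation: [-180.0, -0.0, -80.0]
force: [-0.5, -1.7, 0.1]
opening: 0.0005
gripper_force: 0.0
```

```bash
python3 -c "
from m import *
shift(0,.145,.03)
p=ctrl.snapshot('wrist')
for n in ['stop_pointer','stop_far_face','green_mark']:
  for q in ctrl.spot_point(p,n)[:2]: print(n,q['centre'],q['p'],S(onplane(p,q['centre'],{'g':.008,'s':.021}[n[0]])))
save(p,'w1')"
```

```text
t 4.15 at [0.0044 0.1425] 0.1858417398002693 F [-0.5219 -1.7239  0.1491] cmd [-0.0123  0.0221  0.7792] -0.0012471294266958133
stop_pointer [280.0, 111.3] 0.64 [0.0398 0.0846]
stop_pointer [325.8, 90.3] 0.3 [-0.0008  0.0671]
stop_far_face [265.3, 159.4] 0.73 [0.0551 0.1276]
green_mark [255.4, 24.0] 0.87 [0.0595 0.0116]
```

View pics/w1.png

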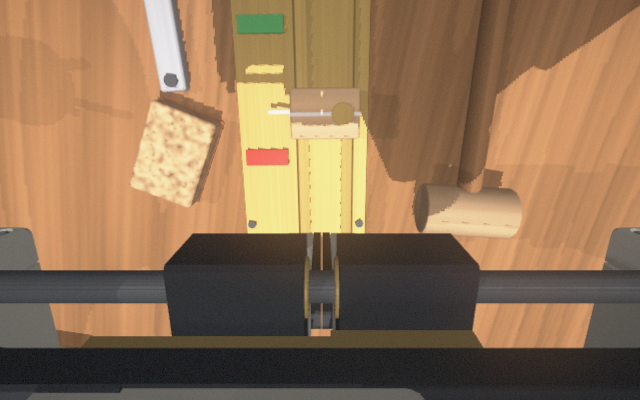

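The wrist view shows the stop with its pointer at (280,112), green at (261,24) and red at (267,157). The tool is in line beyond the far face, so I'll descend.

{"op": "carry_out", "data": {"deltas": [[[0,0.02,0.25,0,-1],[0,0.02,0.5,0,-1],[0,0.02,0.7,0,-1],[0,0.02,0.78,0,-1],[0,0.02,0.78,0,-1]]]}}

```text
clock: 4.85
tool_pos: [0.513, 0.127, 0.0286]
orientation: [179.7, -0.1, -80.3]
force: [0.1, 0.1, -0.4]
opening: 0.0004
gripper_force: 0.0
```

Run:
```python
from m import *
p=ctrl.snapshot('top');H=hsv(p)
w=np.zeros((400,640),bool);w[165:210,275:310]=1
g,gc,_=biggest(w&(H[...,0]>45)&(H[...,0]<85)&(H[...,1]>120));print('green',S(onplane(p,gc,.011)))
for q in ctrl.spot_point(p,'stop_pointer')[:2]: print(q['centre'],q['p'],S(onplane(p,q['centre'],.0215)))
shift(0,.115,.03)
```

```text
green [0.0549 0.0117]
[259.9, 200.3] 0.6 [0.0334 0.0811]
t 4.95 at [-0.0015  0.1384] 0.03148219691076563 F [0.7966 0.2172 0.1695] cmd [ 0.1169 -0.0089  0.0074] -0.0018324803115228228
```

{"op": "carry_out", "data": {"deltas": [[[0.05,0,0,0,-1],[0.09,0,0,0,-1],[0.11,0,0,0,-1],[0.13,0,0,0,-1],[0.15,0,0,0,-1]]]}}

```text
clock: 5.45
tool_pos: [0.5205, 0.1008, 0.0316]
orientation: [-179.9, 0.1, -80.2]
force: [-6.0, 8.7, 5.8]
opening: 0.0001
gripper_force: 4.8
```

{"op": "carry_out", "data": {"deltas": [[[0.04,0,0,0,-1],[0.08,0,0,0,-1],[0.12,0,0,0,-1],[0.16,0,0,0,-1],[0.19,0,0,0,-1]]]}}

```text
clock: 5.95
tool_pos: [0.5273, 0.0635, 0.0316]
orientation: [-179.8, 0.1, -80.2]
force: [-4.3, 9.0, 4.7]
opening: 0.0003
gripper_force: 4.9
```

```bash
cat > look.py <<'E'
from m import *
import sys
shift(0,.0415,.03)
p=ctrl.snapshot('wrist');t=ctrl.snapshot('top');s=ctrl.snapshot('scene')
for nm,q in (('w',p),('t',t),('s',s)):
    for r in ctrl.spot_point(q,'stop_pointer')[:2]: print(nm,'ptr',r['centre'],r['p'],S(onplane(q,r['centre'],.0215)))
    for r in ctrl.spot_point(q,'green_mark')[:1]: print(nm,'green',r['centre'],r['p'],S(onplane(q,r['centre'],.008)))
    for r in ctrl.spot_point(q,'stop_near_face')[:1]: print(nm,'near',r['centre'],r['p'],S(onplane(q,r['centre'],.022)))
cw=cv2.resize(p['color'][0:240,160:480],(480,360)); ct=cv2.resize(t['color'][145:255,215:425],None,fx=2.28,fy=2.28,interpolation=cv2.INTER_CUBIC)
ct=ct[:240];o=np.zeros((600,480,3),np.uint8);o[:360]=cw;o[360:360+ct.shape[0],:ct.shape[1]]=ct[:,:480]
cv2.imwrite('pics/'+sys.argv[1]+'.png',o[:,:,::-1])
E
python3 look.py l1
```

```text
t 5.95 at [-0.0014  0.0722] 0.03157522598512385 F [-4.3093  9.0082  4.7174] cmd [ 0.1534 -0.0087  0.0079] -0.0016523078495754677
w ptr [233.2, 184.4] 0.93 [0.0406 0.0403]
w green [204.5, 123.4] 0.64 [0.056  0.0121]
w near [315.1, 143.2] 0.84 [0.0004 0.0206]
t ptr [282.4, 196.2] 0.83 [0.0334 0.035 ]
t green [294.1, 184.6] 0.41 [0.0552 0.0081]
t near [290.4, 213.7] 0.61 [-0.0046  0.0252]
s ptr [344.2, 189.4] 0.79 [0.0406 0.0326]
s green [348.5, 198.9] 0.62 [0.0588 0.0234]
s near [347.8, 190.7] 0.73 [0.0504 0.0324]
```

{"op": "carry_out", "data": {"deltas": [[[0.03,0,0,0,-1],[0.06,0,0,0,-1],[0.08,0,0,0,-1],[0.095,0,0,0,-1],[0.1,0,0,0,-1]]]}}

```text
clock: 7.05
tool_pos: [0.5306, 0.0436, 0.0308]
orientation: [-179.9, 0.1, -80.2]
force: [-0.2, 10.1, 4.1]
opening: 0.0005
gripper_force: 4.6
```

```bash
python3 look.py l2
```

```text
t 7.05 at [-0.0018  0.052 ] 0.030840700449387252 F [-0.1642 10.1236  4.1057] cmd [ 0.0523 -0.0095  0.0042] -0.001653378834064275
w ptr [232.4, 180.9] 0.76 [0.0403 0.0181]
w ptr [206.0, 162.4] 0.71 [0.0521 0.0089]
w green [206.8, 158.2] 0.98 [0.056  0.0093]
w near [313.8, 140.8] 0.85 [ 0.0006 -0.0009]
t ptr [291.1, 192.7] 0.52 [0.0373 0.0165]
t green [290.6, 186.1] 0.59 [0.0535 0.0157]
s ptr [343.8, 193.4] 0.79 [0.0486 0.0189]
s ptr [372.7, 179.1] 0.43 [0.0709 0.1074]
s green [348.0, 201.5] 0.5 [0.0634 0.0144]
s near [322.6, 194.5] 0.68 [ 0.0131 -0.0132]
```

View pics/l2.png

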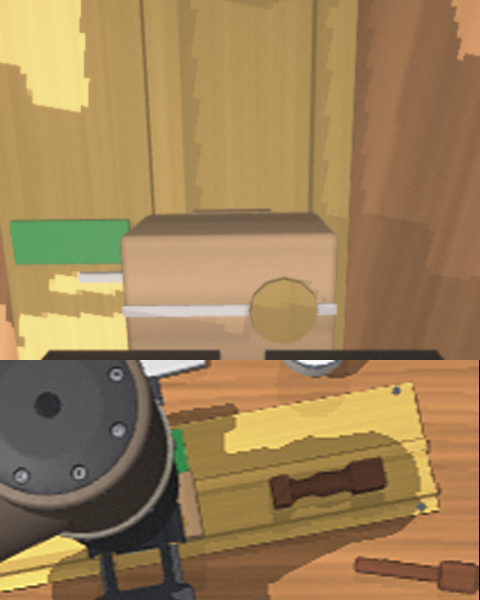

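The crop shows the pointer bar at crop (100,278), still short of the green plate, which spans rows 219–264.

Run:
```python
from m import *
p=ctrl.snapshot('wrist')
f=lambda u,v,z: S(onplane(p,(u/1.5+160-.2,v/1.5-.2),z))
print('g',f(70,219,.011),f(70,264,.011),'ptr',f(100,278,.0215),'line',f(180,311,.056),f(325,309,.056))
```

```text
g [0.0545 0.0024] [0.0561 0.0178] ptr [0.0433 0.0201] line [0.0135 0.0201] [-0.0243  0.02  ]
```

{"op": "carry_out", "data": {"deltas": [[[0.02,0,0,0,-1],[0.038,0,0,0,-1],[0.05,0,0,0,-1],[0.055,0,0,0,-1],[0.055,0,0,0,-1]]]}}

```text
clock: 8.2
tool_pos: [0.5326, 0.0328, 0.0308]
orientation: [-179.9, 0.0, -80.2]
force: [0.8, 8.0, 2.0]
opening: 0.0004
gripper_force: 3.8
```

```bash
python3 look.py l3
```

```text
t 8.2 at [-0.0018  0.041 ] 0.030826126717520223 F [0.813  7.9872 2.0349] cmd [-0.0027 -0.0089  0.0041] -0.0016320977168434404
w ptr [233.5, 182.7] 0.6 [0.0398 0.008 ]
w green [208.0, 181.3] 0.73 [0.0566 0.0106]
w near [314.5, 144.9] 0.83 [ 0.0003 -0.01  ]
t ptr [295.5, 192.1] 0.55 [0.0369 0.0075]
s ptr [340.1, 199.3] 0.7 [ 0.0546 -0.0048]
s green [344.9, 198.8] 0.62 [0.052  0.0189]
s near [316.7, 196.2] 0.79 [ 0.0064 -0.0262]
```

View pics/l3.png

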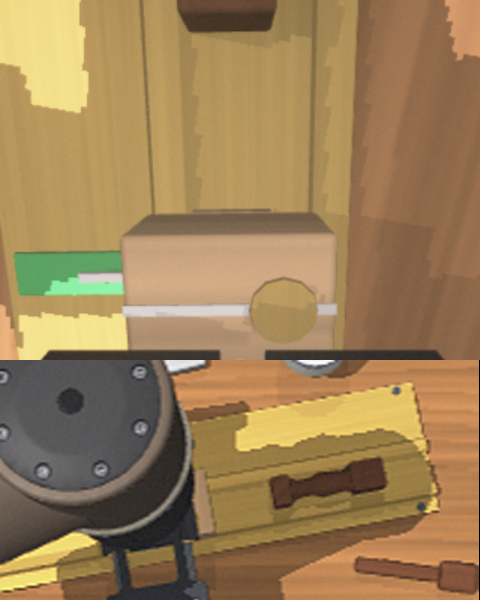

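The pointer now stands over the green plate (pointer row 278, plate 252–296), about 1 mm to the peg side by calculation. I'll back off, rise, and go behind the peg tail.

{"op": "carry_out", "data": {"deltas": [[[-0.08,0,0,0,-1],[-0.1,0,0,0,-1],[-0.1,0,-0.25,0,-1],[-0.1,0,-0.5,0,-1],[-0.1,0,-0.5,0,-1]]]}}

```text
clock: 9.3
tool_pos: [0.5315, 0.0521, 0.1367]
orientation: [-179.5, 0.0, -80.1]
force: [1.2, -0.1, -0.4]
opening: 0.0009
gripper_force: 0.0
```

{"op": "carry_out", "data": {"deltas": [[[0.25,0,0,0,-1],[0.5,0,0,0,-1],[0.75,0,0,0,-1],[1,0,0,0,-1],[1,0,0,0,-1]]]}}

```text
clock: 9.8
tool_pos: [0.5613, -0.1509, 0.1295]
orientation: [179.8, -0.0, -80.5]
force: [-0.2, 0.1, 0.1]
opening: 0.0005
gripper_force: 0.0
```

Run:
```python
from m import *
shift(0,-.205,.022)
t=ctrl.snapshot('top')
o=t['color'][145:255,205:425]
cv2.imwrite('pics/t2.png',cv2.resize(o[:,:,::-1],None,fx=3.5,fy=3.5,interpolation=cv2.INTER_CUBIC))
for n in ['stop_pointer','peg_tail','green_mark']:
    for r in ctrl.spot_point(t,n)[:3]: print(n,r['centre'],r['p'],S(onplane(t,r['centre'],.0215)))
```

```text
t 9.8 at [-0.0069 -0.1449] 0.12947329417997291 F [-0.213   0.0513  0.0519] cmd [ 0.2999 -0.0395  0.5374] -0.0025536144701648468
stop_pointer [295.2, 190.8] 0.78 [0.0396 0.0077]
peg_tail [414.1, 293.5] 0.95 [-0.2033 -0.1858]
peg_tail [457.8, 221.2] 0.77 [-0.0802 -0.3011]
peg_tail [459.8, 177.7] 0.56 [ 0.0055 -0.3248]
green_mark [289.2, 184.9] 0.41 [0.0538 0.0175]
```

{"op": "carry_out", "data": {"deltas": [[[0.2,-0.03,0,0,-1],[0.31,-0.035,0,0,-1],[0.31,-0.035,0.25,0,-1],[0.31,-0.035,0.48,0,-1],[0.31,-0.035,0.53,0,-1]]]}}

```text
clock: 10.5
tool_pos: [0.5759, -0.2036, 0.0198]
orientation: [179.5, 0.2, -80.2]
force: [-0.9, -0.1, -0.1]
opening: 0.0005
gripper_force: 0.0
```

```bash
cat > look2.py <<'E'
from m import *
import sys
shift(0,-.175,.022)
t=ctrl.snapshot('top');s=ctrl.snapshot('scene')
a=cv2.resize(t['color'][145:255,205:425],(680,340),interpolation=cv2.INTER_CUBIC);b=cv2.resize(s['color'][140:270,240:410],(340,260),interpolation=cv2.INTER_CUBIC)
o=np.zeros((600,680,3),np.uint8);o[:340]=a;o[340:,:340]=b
cv2.imwrite('pics/'+sys.argv[1]+'.png',o[:,:,::-1])
for nm,q in (('t',t),('s',s)):
  for n in ['stop_pointer','peg_tail','peg_toe','stop_near_face']:
    for r in ctrl.spot_point(q,n)[:3]:
        w=S(onplane(q,r['centre'],.022))
        if abs(w[0])<.06 and abs(w[1])<.21: print(nm,n,r['p'],w)
E
python3 look2.py p1
```

```text
t 10.5 at [-0.0021 -0.1994] 0.0198197612439096 F [-0.9051 -0.0984 -0.1424] cmd [-0.122  -0.0091 -0.0109] -0.0015786887725598023
t peg_tail 0.68 [ 0.003  -0.1637]
t peg_toe 0.68 [ 0.0029 -0.0667]
s stop_pointer 0.77 [0.051  0.0045]
s peg_tail 0.58 [ 0.0015 -0.1714]
s stop_near_face 0.94 [ 0.0087 -0.023 ]
```

View pics/p1.png

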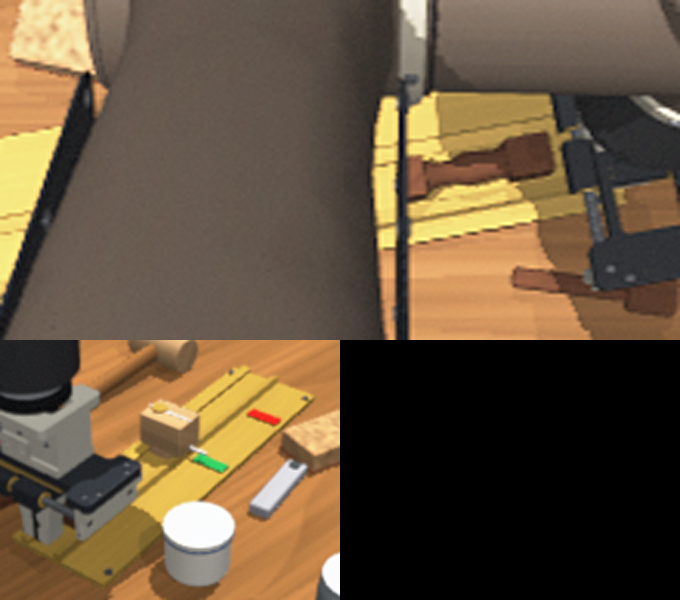

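The top view shows the fingers behind the tail, clear of everything. The stop's pointer is over green.

{"op": "carry_out", "data": {"deltas": [[[-0.04,0,0,0,-1],[-0.08,0,0,0,-1],[-0.11,0,0,0,-1],[-0.14,0,0,0,-1],[-0.17,0,0,0,-1]]]}}

```text
clock: 11.5
tool_pos: [0.5739, -0.1713, 0.0246]
orientation: [180.0, -0.0, -80.2]
force: [-0.5, -0.5, 0.1]
opening: 0.0003
gripper_force: 0.2
```

{"op": "carry_out", "data": {"deltas": [[[-0.03,0,0,0,-1],[-0.06,0,0,0,-1],[-0.09,0,0,0,-1],[-0.115,0,0,0,-1],[-0.13,0,0,0,-1]]]}}

```text
clock: 12.0
tool_pos: [0.5694, -0.1458, 0.0245]
orientation: [180.0, 0.0, -80.2]
force: [-0.2, 0.4, -0.6]
opening: 0.0004
gripper_force: 0.1
```

```bash
python3 look2.py p2
```

```text
t 12.0 at [ 0.002  -0.1413] 0.024535187499117758 F [-0.2493  0.3724 -0.5619] cmd [0.1687 0.0083 0.0127] -0.001656438762616356
t stop_pointer 0.63 [0.0347 0.0019]
t peg_toe 0.77 [ 0.0067 -0.0304]
t stop_near_face 0.58 [-0.001  -0.0098]
s stop_pointer 0.88 [0.0435 0.0033]
s peg_tail 0.61 [-0.0081 -0.132 ]
s stop_near_face 0.88 [ 0.0135 -0.0201]
```

{"op": "carry_out", "data": {"deltas": [[[-0.02,0,0,0,-1],[-0.04,0,0,0,-1],[-0.06,0,0,0,-1],[-0.07,0,0,0,-1],[-0.07,0,0,0,-1]]]}}

```text
clock: 13.0
tool_pos: [0.5671, -0.132, 0.0246]
orientation: [-180.0, 0.0, -80.2]
force: [0.7, -0.4, 0.0]
opening: 0.0006
gripper_force: 0.0
```

{"op": "carry_out", "data": {"deltas": [[[-0.005,0,0,0,-1],[-0.01,0,0,0,-1],[-0.01,0,0,0,-1]]]}}

```text
clock: 13.3
tool_pos: [0.5668, -0.1304, 0.0246]
orientation: [-180.0, 0.0, -80.2]
force: [0.6, -0.7, 0.6]
opening: 0.0001
gripper_force: 0.0
```

```bash
python3 look2.py p3
```

```text
t 13.3 at [ 0.0022 -0.1257] 0.024576015008719202 F [ 0.6387 -0.671   0.5997] cmd [0.2464 0.0084 0.0129] -0.0016967929683983603
t stop_pointer 0.84 [0.0341 0.0031]
t peg_tail 0.74 [ 0.0128 -0.1153]
t stop_near_face 0.66 [-0.0028 -0.0096]
s stop_pointer 0.63 [0.0515 0.0105]
s peg_tail 0.6 [ 0.0008 -0.1179]
```

View pics/p3.png

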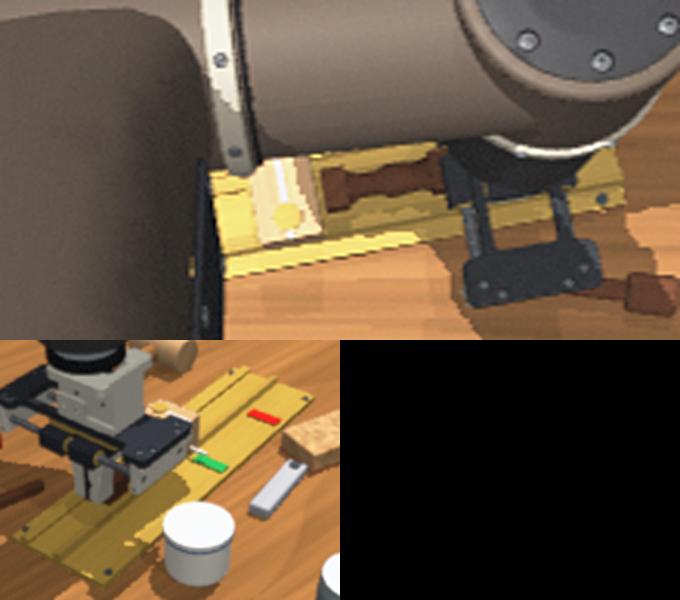

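A few mm of gap remain at crop (322,190). I'll creep forward and watch the force.

{"op": "carry_out", "data": {"deltas": [[[-0.005,0,0,0,-1],[-0.01,0,0,0,-1],[-0.01,0,0,0,-1]]]}}

```text
clock: 14.1
tool_pos: [0.5664, -0.1284, 0.0246]
orientation: [180.0, 0.0, -80.2]
force: [-0.5, -0.8, -0.2]
opening: 0.0006
gripper_force: 0.0
```

{"op": "carry_out", "data": {"deltas": [[[-0.005,0,0,0,-1],[-0.005,0,0,0,-1]]]}}

```text
clock: 14.3
tool_pos: [0.5663, -0.1274, 0.0246]
orientation: [-180.0, 0.0, -80.2]
force: [0.7, -0.0, 0.3]
opening: 0.0005
gripper_force: 0.0
```

{"op": "carry_out", "data": {"deltas": [[[-0.005,0,0,0,-1],[-0.005,0,0,0,-1]]]}}

```text
clock: 14.5
tool_pos: [0.5661, -0.1265, 0.0246]
orientation: [-180.0, 0.0, -80.2]
force: [0.6, 0.3, -0.0]
opening: 0.0003
gripper_force: 0.0
```

{"op": "carry_out", "data": {"deltas": [[[-0.005,0,0,0,-1],[-0.005,0,0,0,-1]]]}}

```text
clock: 14.7
tool_pos: [0.5664, -0.126, 0.0248]
orientation: [-180.0, -0.0, -80.2]
force: [0.7, -4.2, -0.3]
opening: 0.0003
gripper_force: 2.4
```

{"op": "carry_out", "data": {"deltas": [[[-0.005,0,0,0,-1],[-0.005,0,0,0,-1]]]}}

```text
clock: 14.9
tool_pos: [0.5663, -0.1254, 0.0249]
orientation: [-180.0, -0.1, -80.2]
force: [1.8, -7.9, 0.6]
opening: 0.0005
gripper_force: 3.8
```

```bash
python3 look2.py p4
```

```text
t 14.9 at [ 0.0027 -0.1207] 0.024926357034475204 F [ 1.7679 -7.9489  0.552 ] cmd [0.2715 0.0104 0.0146] -0.0016424099588009413
t stop_pointer 0.94 [0.0323 0.0089]
t peg_tail 0.93 [ 0.0098 -0.1057]
t peg_toe 0.8 [ 0.0158 -0.0128]
t stop_near_face 0.56 [-0.003  -0.0114]
t stop_near_face 0.22 [0.037  0.0095]
s stop_pointer 0.57 [ 0.0504 -0.0049]
s stop_pointer 0.25 [0.0025 0.025 ]
```

Contact is felt at 4–8 N. I'll back off and rise, then check from above.

{"op": "carry_out", "data": {"deltas": [[[0.01,0,0,0,-1],[0.06,0,0,0,-1],[0.15,0,0,0,-1],[0.2,0,-0.2,0,-1],[0.2,0,-0.45,0,-1]]]}}

```text
clock: 15.9
tool_pos: [0.5707, -0.1653, 0.113]
orientation: [179.6, 0.1, -80.3]
force: [1.1, 0.9, -0.1]
opening: 0.0004
gripper_force: 0.0
```

{"op": "carry_out", "data": {"deltas": [[[0.25,0,-0.2,0,-1],[0.5,0,-0.4,0,-1],[0.75,0,-0.5,0,-1],[0.95,0.2,-0.5,0,-1],[1,0.4,-0.5,0,-1]]]}}

```text
clock: 16.4
tool_pos: [0.5402, -0.367, 0.2136]
orientation: [-179.9, -0.0, -80.2]
force: [-0.2, -0.2, -0.4]
opening: 0.0007
gripper_force: 0.0
```

```bash
python3 look2.py p5
```

```text
t 16.4 at [-0.0668 -0.3536] 0.21363566107291218 F [-0.1863 -0.1544 -0.4063] cmd [-0.8965 -0.3243  0.9582] -0.0016370796980533934
t stop_pointer 0.68 [0.0339 0.0033]
t peg_tail 0.79 [ 0.0034 -0.1111]
t peg_toe 0.77 [ 0.0094 -0.0137]
t stop_near_face 0.96 [-0.0031 -0.0075]
s stop_pointer 0.68 [0.049  0.0082]
s stop_pointer 0.26 [ 0.0021 -0.1076]
s peg_tail 0.66 [ 0.0037 -0.1128]
s peg_toe 0.82 [-0.0014 -0.0038]
s stop_near_face 0.73 [ 0.0028 -0.0168]
```

View pics/p5.png

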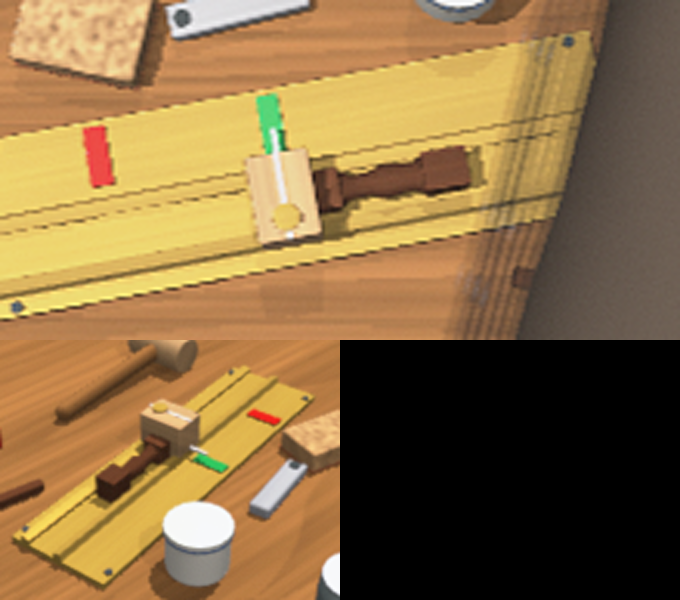

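The peg's end is flush against the stop at crop (318,190). The pointer lies over green at (275,138), within about 2 mm of its centre line, and nothing else has moved. I'll hand in.

```bash
python3 -c "
from plant import ctrl
print(ctrl.close_job())"
```

```text
the job is handed in; nothing more can be done
None
```

I handed the job in with the stop block's pointer over the green mark (about 2 mm off centre), the peg blank's end resting against the block, and the other things on the bench left where they were; the hand-in returned no verdict.

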